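# Lock the castle nut on the ice-crusher spindle

## Robot

A 6-joint arm with a two-finger parallel gripper is mounted at the origin on a cart in front of the work surface, level with it; the furniture and walls round the work are solid. World frame = base frame: x ahead of the robot, y to its left, z up, the work surface at z = 0. Lengths are in mm, angles in rad, forces in N, time in s.
With the tool pointing down it reaches from about 300 to 850 mm from the base axis. Payload 4.2 kg.
Tool frame: the origin (TCP) lies midway between the tips of the shut fingers; the grasp point (between the pads) lies 19 mm behind it; z points along the fingers, x is the direction in which the jaws open and shut, and the axes are right-handed (so a half turn about z gives the same grasp; the last joint's range is limited). The gripper opens to 91 mm and grips with 3 to 60 N. Pads are 32 mm wide; open, the fingers measure 118 mm over their backs; the gripper's body (76 mm by 178 mm) begins 60 mm behind the grasp point.
Start: joints at [-1.319, 0.32, 1.565, -0, 1.257, -0.02], TCP at [154.37, -553.907, 213.976] pointing down, gripper open.
Joint ranges: [-3.11, 3.11], [-0.84, 2.01], [0.21, 2.61], [-1.34, 4.49], [0.05, 2.63], [-2.56, 2.56]. Speed limits (rad/s): [2.57, 2.57, 3.14, 3.14, 3.14, 3.14].

## Interface

Orientations are given as a unit quaternion [x, y, z, w].
In Python, from workcell import telemetry, grab_frame, get_calibration, robot gives the robot as it stands. The module is installed in compiled form; this text tells all that it offers.
- The arm moves only by the shell command python3 -m pendant 'ROWS' [FORCE]. ROWS is JSON, one flat list of numbers, 7 for each row, row after row: the shift along the tool's x, y, z in cm, then the turn, a rotation vector about the tool's x, y, z in rad, then the opening in per cent of the stroke, from 0 (shut) to 100 (fully open). A call has 1 to 12 rows; each row is the pose to reach, as a shift and turn from the pose commanded when the call began, along the tool's axes at that moment; what a row does not reach only later rows make up. A row lasts 1/10 s, in which the tool goes at most 50 mm and 8.59 degrees, less where a joint would pass 70% of its speed; a pose out of reach is approached as far as the arm can. A call with a gripper value outside its range is refused whole. The fingers move at their own pace and stop on an object; FORCE is the grip in N (left out, the last holds). Time passes only in rows, so rows that repeat a pose let the fingers close. It gives the time, the measured TCP pose, the force and the opening at its end, in the units of the state.
- telemetry.read_state(): the state, without advancing time (a new reading comes with each control period).
- grab_frame(name): name is "scene" or "top" or "wrist"; returns (picture, depth): 384x512x3 uint8, red, green, blue; 384x512 float32, mm along the optical axis (not along the pixel's ray), 0 where there is no reading.
- get_calibration(name): a dict with "camera_matrix" (3x3 intrinsics, pixels), "R" (3x3) and "t" (3): a world point X has camera coordinates R X + t; the wrist camera has in their place "T_tool_cam" (4x4, takes a point from camera to tool coordinates, whose origin is the TCP and whose axes are the tool frame's). Camera axes: x right, y down, z forward; pixel columns grow to the right and rows downward; lengths in mm; the calibration is good to about 2 mm. The wrist camera is an equidistant fisheye: a pixel r from the principal point sees the ray r / f radians off the axis. A picture is of the moment at which its call begins: read the wrist's pose just before it. get_calibration takes no time and is no camera call.
- robot.job_done(): hands the job in, once; it reports no verdict.
The state is a dict: "clock": time; "joint_pos": joint angles; "qvel": joint speeds; "joint_efforts": joint torques, N m; "eef_pos": TCP position; "tcp_rot": TCP orientation; "contact_force": force on the tool from outside, world axes, zero at the start; "torque": the same for the moment, N m; "finger_gap": finger opening in mm.
Only numpy, scipy, OpenCV 4.12 (cv2) and the standard library are available. Lean on these libraries where they do the work, as an engineer would, in place of code of your own. Each camera call takes 0.05 s, during which the arm holds its last target.

## Task

Tighten the castle nut on the ice crusher's drive base clockwise (seen from above) just as far as the next slot that lines up with the spindle's front-to-back cross hole; do not back it off to the slot before or run on past that slot. Then take the locking pin by its handle, slide it gently through the slot and the cross hole from the front until its collar sits against the nut, handle upright, and let go. Leave the other things where they stand, and do not ram the pin.

Things in the scene. Friction and masses are not known exactly. Their poses are not given: they have to be found in the camera images.
- castle_nut (a joint): Turn of the steel castle nut, rad, growing CLOCKWISE seen from above (tightening). It turns about the drive base's upright axis at constant height, stiffly (about 0.2 N m), and stays where left. Starts between 0.25 and 0.8. Six slots 60 degrees apart: one faces the drive base's -x at value 0 (the slot before) and again at 1.047 (the next slot, the wanted one).
- nut_grip (a point): Mid-height of the nut's hexagon on the axis, 52 mm above the worktop (axes of the drive base; does not turn with the nut). Hexagon 42 mm across flats, 48 mm over corners, from 40 to 64 mm up. Flats' normals point the same ways as the slots: at joint value q one normal lies at the drive base's yaw minus q, the others every 60 degrees on.
- crown_front (a point): Front mouth (-x side, 21 mm from the axis, 75 mm up) where the lined-up slot must be. The slotted crown above the hexagon is about 44 mm across, its slot mouths flush with the hexagon flats, and reaches 84 mm up; slots 8.5 mm wide, open at the top, floor at 64 mm. The pin's collar ends against the crown here.
- drive_base: Fixed aluminium drive base with an upright spindle. Origin: centre of its underside on the worktop, on the spindle axis; z up. Round flange 92 mm across, 14 mm high; housing 60 mm across up to 38 mm. The cross hole runs along its x axis; the pin enters from its -x side (front) towards +x. Its yaw lies within 0.3 rad of the world's.
- cross_hole (a point): NOMINAL centre of the cross hole, on the axis, 75 mm up. The real hole is up to 7 mm above or below (the spindle sits on shims; its height is not measured). The spindle is fixed, 22 mm thick; its flat top is 18 mm above the real hole's centre, so touching the top tells the hole's height. Hole 7.4 mm square, straight through.
- lock_pin: Loose pin, about 45 g, standing on its foot (32 x 28 x 6 mm). Origin: centre of the foot's underside; z up, x along the shaft to the tip. Upright black handle 24 mm (x) by 12 mm (y), 66 mm high, to be pinched across y above the foot. Shaft centre 42 mm above the underside. Released in the hole, it sags some 0.1 rad and slides back 2-3 mm, handle upright.
- pin_collar (a point): Centre of the front face of the collar on the pin's shaft (15 mm across, 4 mm thick), 38 mm ahead of the handle's centre; comes to rest against the crown of the nut. Behind it the shaft is 10 mm thick, ahead of it 6.4 mm.
- pin_tip (a point): End of the pin's tip, 39 mm ahead of the collar face, 77 mm ahead of the handle's centre; the last 4 mm taper from 6.4 to 4.4 mm. Axes as lock_pin.
- mug_1: Bystander, to be left alone: small speckled mug, 49 mm high. Origin at the centre of its underside.
- tin_1: Bystander, to be left alone: food tin, 57 mm across, 72 mm high. Origin at the centre of its underside.
- spice_jar_1: Bystander, to be left alone: spice jar, 108 mm high. Origin at the centre of its underside.
- kitchen_timer: Bystander, to be left alone: round cream-coloured twist timer, 52 mm high. Origin at the centre of its underside.
- label_tape: Bystander, to be left alone: roll of white tape lying flat, 19 mm high. Origin at the centre of its underside.

How it is judged:
By the outcome, as a careful person would: the job done as asked, in the order asked, and still so for the second after the job is handed in, with the robot touching nothing.
It also fails if it takes over 72 s, if anything falls off the work surface, if the arm or the gripper's body presses on something with over 40 N, if the wrist force passes 120 N, or if a joint passes its speed limit or range.

## Working session

There is one attempt and no reset: what is moved stays moved. The work goes in short steps, Python scripts to look and compute and a shell command to move; the robot and the scene stay as the last step left them, time stands still between calls to the robot, and variables do not carry over. Pictures are saved under pics/ and viewed, and the job is handed in when it is done.

```bash
mkdir -p pics; ls; python3 - <<'E'
from workcell import telemetry, grab_frame, get_calibration, robot
import cv2, numpy as np
s=telemetry.read_state(); print(s)
for n in ("scene","top","wrist"):
    c=get_calibration(n); print(n,{k:np.round(np.array(v),4).tolist() for k,v in c.items()})
    im,d=grab_frame(n); cv2.imwrite(f"pics/{n}0.png",im[:,:,::-1]); np.save(f"pics/{n}0.npy",d); np.save(f"pics/{n}0im.npy",im)
E
```

```text
pics
{'clock': 0.0, 'joint_pos': array([-1.31901821e+00,  3.20321991e-01,  1.56568345e+00, -7.60428785e-06,
        1.25738601e+00, -2.00079651e-02]), 'qvel': array([-4.74501415e-04, -7.64392948e-05,  2.40202370e-04,  1.26392825e-03,
       -6.47534030e-04,  2.33197144e-03]), 'joint_efforts': array([ 9.80095174e-04, -4.12470317e+01, -2.31970650e+01,  7.26644299e-02,
        4.53802804e-02, -1.23509567e-04]), 'eef_pos': array([ 154.22835081, -553.40625501,  213.10128005]), 'tcp_rot': array([ 7.96383582e-01, -6.04791188e-01, -7.07486830e-04, -5.55337549e-04]), 'contact_force': array([-0.45854944, -0.14581448, -0.4072032 ]), 'torque': array([-0.01251005, -0.03337633,  0.04110616]), 'finger_gap': 91.38527959219562}
scene {'camera_matrix': [[433.3135, 0.0, 249.4363], [0.0, 433.3135, 202.5114], [0.0, 0.0, 1.0]], 'R': [[0.8492, -0.5279, 0.0117], [-0.4073, -0.669, -0.6218], [0.3361, 0.5233, -0.7831]], 't': [-549.7733, 184.7963, 928.9079]}
top {'camera_matrix': [[421.5266, 0.0, 255.8177], [0.0, 421.5266, 195.4516], [0.0, 0.0, 1.0]], 'R': [[-0.0155, -0.9999, -0.0024], [-0.9933, 0.0157, -0.1149], [0.1149, 0.0006, -0.9934]], 't': [-108.7812, 559.2818, 935.1284]}
wrist {'camera_matrix': [[297.3186, 0.0, 255.0443], [0.0, 297.3186, 194.3471], [0.0, 0.0, 1.0]], 'T_tool_cam': [[1.0, 0.0005, -0.0001, 0.2579], [-0.0005, 0.9622, 0.2725, -76.7916], [0.0002, -0.2725, 0.9622, -169.8726], [0.0, 0.0, 0.0, 1.0]]}
```

View pics/scene0.png

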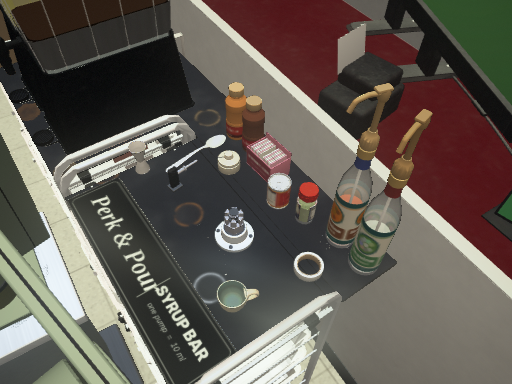

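View pics/top0.png

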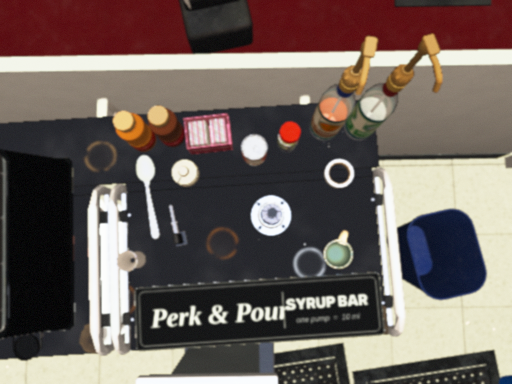

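View pics/wrist0.png

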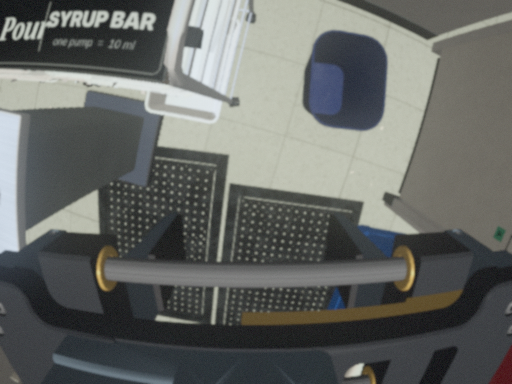

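The top view shows the drive base at about (271,215). The pin's handle is near (180,238), with its tip at about (172,207). The mug is at (338,253), and the timer, tin and spice jar stand behind the base. I'll enlarge crops of these.

```bash
cat > h.py <<'E'
import numpy as np, cv2
from scipy.spatial.transform import Rotation as Rn
from workcell import telemetry, grab_frame, get_calibration, robot
def rayplane(name,u,v,z):
    c=get_calibration(name);K=np.array(c["camera_matrix"]);R=np.array(c["R"]);t=np.array(c["t"])
    C=-R.T@t; d=R.T@np.linalg.solve(K,[u,v,1.]); return C+d*(z-C[2])/d[2]
def depthpt(name,u,v,D):
    c=get_calibration(name);K=np.array(c["camera_matrix"]);R=np.array(c["R"]);t=np.array(c["t"])
    return R.T@(np.linalg.solve(K,[u,v,1.])*D-t)
def proj(name,X):
    c=get_calibration(name);K=np.array(c["camera_matrix"]);R=np.array(c["R"]);t=np.array(c["t"])
    p=K@(R@np.asarray(X,float)+t); return p[:2]/p[2]
def wpose(s=None):
    s=s or telemetry.read_state()
    return Rn.from_quat(s["tcp_rot"]).as_matrix(),np.array(s["eef_pos"])
def wray(u,v,s):
    c=get_calibration("wrist");K=np.array(c["camera_matrix"]);T=np.array(c["T_tool_cam"])
    x=(u-K[0,2])/K[0,0];y=(v-K[1,2])/K[1,1];r=np.hypot(x,y)+1e-12
    d=np.array([np.sin(r)*x/r,np.sin(r)*y/r,np.cos(r)])
    R,p=wpose(s); return R@T[:3,3]+p, R@T[:3,:3]@d
def wplane(u,v,z,s):
    C,d=wray(u,v,s); return C+d*(z-C[2])/d[2]
def wproj(X,s):
    c=get_calibration("wrist");K=np.array(c["camera_matrix"]);T=np.array(c["T_tool_cam"])
    R,p=wpose(s); q=R.T@(np.asarray(X,float)-p); q=T[:3,:3].T@(q-T[:3,3])
    th=np.arctan2(np.hypot(q[0],q[1]),q[2]);n=np.hypot(q[0],q[1])
    return np.array([K[0,2]+K[0,0]*th*q[0]/n,K[1,2]+K[1,1]*th*q[1]/n])
def crop(im,u0,v0,u1,v1,k,fn):
    c=cv2.resize(im[v0:v1,u0:u1],None,fx=k,fy=k,interpolation=cv2.INTER_CUBIC); cv2.imwrite(fn,c[:,:,::-1])
E
python3 - <<'E'
from h import *
t=np.load("pics/top0im.npy"); s=np.load("pics/scene0im.npy")
a=cv2.resize(t[180:250,236:306],None,fx=5.7,fy=5.7,interpolation=cv2.INTER_CUBIC)
b=cv2.resize(t[190:260,145:215],None,fx=5.7,fy=5.7,interpolation=cv2.INTER_CUBIC)
cv2.imwrite("pics/c1.png",np.hstack([a,b])[:,:,::-1])
a=cv2.resize(s[195:265,200:270],None,fx=5.7,fy=5.7,interpolation=cv2.INTER_CUBIC)
b=cv2.resize(s[130:200,150:220],None,fx=5.7,fy=5.7,interpolation=cv2.INTER_CUBIC)
cv2.imwrite("pics/c2.png",np.hstack([a,b])[:,:,::-1])
E
```

```text
(no output)
```

View pics/c1.png

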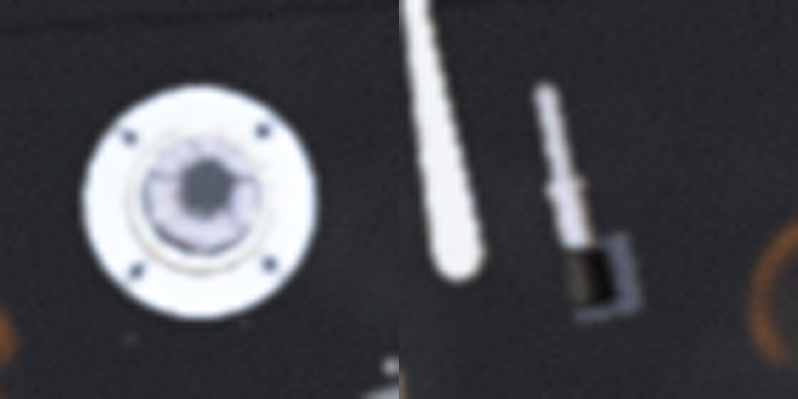

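View pics/c2.png

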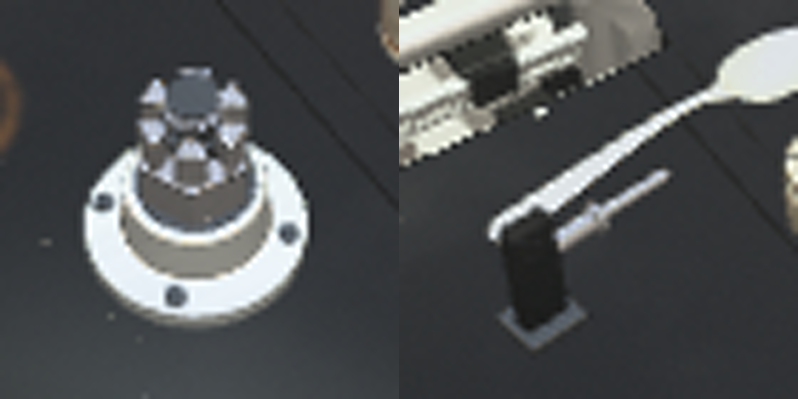

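```bash
python3 - <<'E'
from h import *
d=np.load("pics/top0.npy")
f=lambda cx,cy,u0,v0:(u0+cx/5.7-0.4,v0+cy/5.7-0.4)
print("flange top",rayplane("top",*f(200,201,236,180),14), "depth z",[depthpt("top",u,v,d[v,u]).round(1) for u,v in((257,222),(288,215),(271,213))])
B=[f(*p,236,180) for p in((129,137),(263,131),(137,271),(270,264))]
P=[rayplane("top",*b,14)[:2] for b in B]; print(np.round(P,1),np.mean(P,0))
print("spindle top top",rayplane("top",*f(207,185,236,180),93))
# scene
print("scene flange",rayplane("scene",*(200+196/5.7,195+230/5.7),14),"spindle",rayplane("scene",200+191/5.7,195+95/5.7,93))
for n,a in(("tip",(545,88)),("shaft@handle",(578,247)),("collar",(566,185))):
    print(n,rayplane("top",*f(a[0]-399,a[1],145,190),42))
print("handle top",rayplane("top",*f(588-399,277,145,190),66), "foot", rayplane("top",*f(605-399,277,145,190),6))
print("scene foot",rayplane("scene",150+(541-399)/5.7,130+318/5.7,6),"handle top",rayplane("scene",150+(527-399)/5.7,130+220/5.7,66),"tip",rayplane("scene",150+(667-399)/5.7,130+175/5.7,42))
E
```

```text
flange top [ 513.62753661 -151.373337     14.        ] depth z [array([ 497.6, -119.3,   13.2]), array([ 513. , -192. ,    9.1]), array([ 511.8, -149.2,   98.6])]
[[ 540.3 -122.8]
 [ 541.9 -177.7]
 [ 485.5 -125.2]
 [ 487.5 -179.3]] [ 513.81859926 -151.27259586]
spindle top top [ 514.17178571 -151.43266862   93.        ]
scene flange [ 507.04207652 -159.33435222   14.        ] spindle [ 511.0025686  -151.28116279   93.        ]
tip [537.56094264  76.77687401  42.        ]
shaft@handle [474.35758894  63.25934233  42.        ]
collar [498.88278746  68.16222185  42.        ]
handle top [462.11000094  54.76865041  66.        ] foot [463.01953991  59.00581118   6.        ]
scene foot [457.76609351  55.83048886   6.        ] handle top [460.6760588   58.76275588  66.        ] tip [533.5470987   72.96210599  42.        ]
```

```bash
python3 -m pendant '[-1.5,-2.3,0,0,0,0.02,100, -4,-6.2,0,0,0,0.04,100, -6.5,-10.1,0,0,0,0.08,100, -9,-14,0,0,0,0.1,100, -11.5,-18,0,0,0,0.13,100, -14,-22,0,0,0,0.16,100, -16.5,-26,0.3,0,0,0.18,100, -19,-30,0.6,0,0,0.2,100, -21.5,-34,0.9,0,0,0.22,100, -24,-38,1.2,0,0,0.24,100, -27,-42.5,1.4,0,0,0.26,100, -29,-45.4,1.4,0,0,0.27,100]'
python3 -m pendant '[0,0,0,0,0,0,100,0,0,0,0,0,0,100]'
python3 - <<'E'
from h import *
s=telemetry.read_state(); print(s["clock"],s["eef_pos"],s["tcp_rot"],s["contact_force"])
im,d=grab_frame("wrist"); cv2.imwrite("pics/w1.png",im[:,:,::-1]); np.save("pics/w1im.npy",im);np.save("pics/w1.npy",d)
import pickle; pickle.dump(s,open("pics/w1.pkl","wb"))
p=wproj([514,-151.4,84],s); print(p)
u,v=map(int,p); crop(im,u-55,v-50,u+55,v+50,6,"pics/w1c.png"); print(u-55,v-50)
E
```

```text
clock: 1.35
eef_pos: [515.0, -150.3, 199.4]
tcp_rot: [0.708, -0.706, -0.0, 0.0]
contact_force: [0.1, -0.6, 0.2]
finger_gap: 90.7
clock: 1.55
eef_pos: [513.7, -152.1, 199.5]
tcp_rot: [0.709, -0.706, -0.0, 0.001]
contact_force: [-1.1, -0.4, 0.2]
finger_gap: 91.2
1.55 [ 513.74603556 -152.09982867  199.45481397] [ 7.08517633e-01 -7.05692743e-01 -4.12783486e-04  5.87347135e-04] [-1.13071243 -0.36098979  0.23839427]
[254.01660849 190.10459988]
199 140
```

View pics/w1.png

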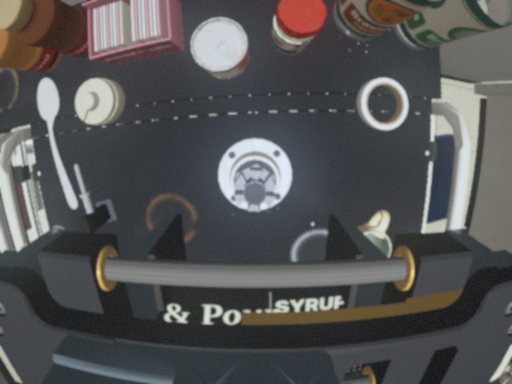

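View pics/w1c.png

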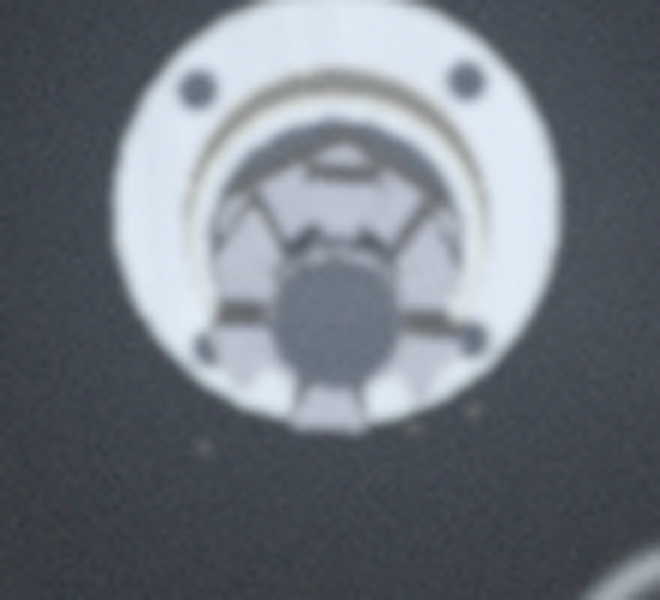

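```bash
cat > ov.py <<'E'
from h import *
def overlay(im,s,x,y,yaw,q,ztop,u0,v0,u1,v1,k,fn,shift=(0,0)):
    c=cv2.resize(im[v0:v1,u0:u1],None,fx=k,fy=k,interpolation=cv2.INTER_CUBIC)[:,:,::-1].copy()
    def P(r,a,z):
        p=wproj([x+r*np.cos(a),y+r*np.sin(a),z],s)+np.array(shift); return ((p+0.5-[u0,v0])*k-0.5)
    def L(pts,col):
        cv2.polylines(c,[np.round(np.array(pts)).astype(int)],False,col,1,cv2.LINE_AA)
    A=np.linspace(0,2*np.pi,73)
    L([P(46,a,14) for a in A],(0,0,255)); L([P(11,a,ztop) for a in A],(0,255,0)); L([P(22,a,84) for a in A],(255,0,255)); L([P(30,a,38) for a in A],(0,128,255))
    for i in range(6):
        a=yaw-q+np.pi+i*np.pi/3
        for sg in(-1,1):
            def Q(r,z):
                w=sg*4.25; rr=np.hypot(r,w); return P(rr,a+np.arctan2(w,r),z)
            L([Q(11,84),Q(21.5,84),Q(21.5,64)],(0,255,255) if i else (0,165,255))
    L([P(24.2,yaw-q+np.pi/6+i*np.pi/3,64) for i in range(7)],(255,255,0))
    cv2.imwrite(fn,c)
E
python3 - <<'E'
from ov import *
import pickle
s=pickle.load(open("pics/w1.pkl","rb")); im=np.load("pics/w1im.npy"); d=np.load("pics/w1.npy")
f=lambda a:(199+(a[0]+.5)/6-.5,140+(a[1]+.5)/6-.5)
g=lambda a,z: wplane(*f(a),z,s)[:2]
# flange ellipse center via extreme points
print("flange", (g((113,205),14)+g((560,205),14))/2, g((113,205),14)-g((560,205),14))
b=[g(p,14) for p in((197,89),(466,80))]; v=b[1]-b[0]; print("bolts",b,"edge ang",np.arctan2(v[1],v[0])+np.pi/2, np.linalg.norm(v)/np.sqrt(2))
print("spindle", [ (g((272,322),z)+g((402,322),z))/2 for z in (86,93,100)],[np.linalg.norm(g((272,322),z)-g((402,322),z)) for z in (86,93,100)])
l,r=g((240,313),75),g((425,323),75); v=l-r; print("slot line ang",np.arctan2(v[1],v[0]))
for a,b_ in(((290,245),(258,195)),((395,255),(440,195))):
    v=g(b_,84)-g(a,84); print(np.arctan2(v[1],v[0]))
print("depth spindle", d[190+3,255])
C,dd=wray(255,193,s); T=get_calibration("wrist"); 
R,p=wpose(s); ax=R@np.array(T["T_tool_cam"])[:3,2]; print("spindle z by depth",[ (C+dd*d[vv,uu]/(dd@ax))[2] for uu,vv in((255,193),(251,190),(258,196))], "flange z",[(lambda cd:(cd[0]+cd[1]*d[vv,uu]/(cd[1]@ax))[2])(wray(uu,vv,s)) for uu,vv in((224,175),(288,175),(255,143))],
 "table",[(lambda cd:(cd[0]+cd[1]*d[vv,uu]/(cd[1]@ax))[2])(wray(uu,vv,s)) for uu,vv in((205,175),(305,175))])
E
```

```text
flange [ 515.94830838 -151.94636215] [-0.40356995 91.36936921]
bolts [array([ 539.62503832, -123.81453512]), array([ 541.67806362, -177.83732424])] edge ang 0.03798466987871607 38.227455167337986
spindle [array([ 511.31960841, -152.1414039 ]), array([ 513.28546553, -152.13960932]), array([ 515.25132266, -152.13781475])] [np.float64(21.44699150095144), np.float64(20.916908474196887), np.float64(20.386825447442305)]
slot line ang 1.5192033902942725
0.5566560814275121
-0.6203237079106295
depth spindle 284.85938
spindle z by depth [np.float64(94.90064547963635), np.float64(95.43944812318023), np.float64(93.82439204820497)] flange z [np.float64(11.01290698129435), np.float64(10.643621507681814), np.float64(9.8701919309309)] table [np.float64(-1.1000176734866045), np.float64(-0.5918346390398597)]
```

```bash
python3 - <<'E'
from ov import *
import pickle
s=pickle.load(open("pics/w1.pkl","rb")); im=np.load("pics/w1im.npy")
overlay(im,s,514.8,-152,0.038,0.60,96,217,152,297,227,5,"pics/o_a.png",shift=(0,0))
overlay(im,s,514.8,-152,0.038,0.64,96,217,152,297,227,5,"pics/o_b.png")
a=cv2.imread("pics/o_a.png");b=cv2.imread("pics/o_b.png");cv2.imwrite("pics/o1.png",np.hstack([a,b]))
E
```

```text
(no output)
```

View pics/o1.png

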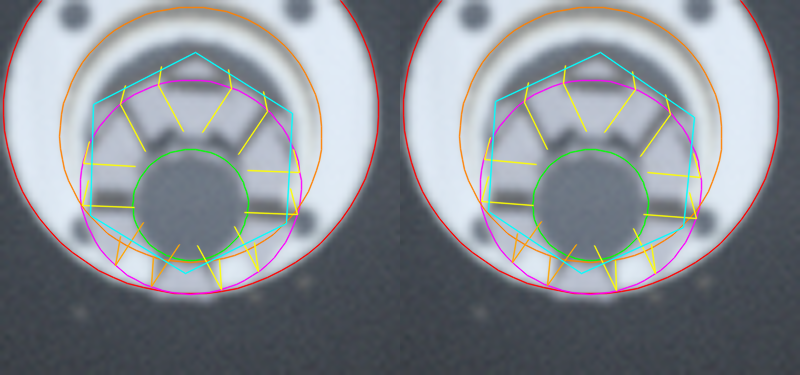

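```bash
python3 -m pendant '[0.0,0,2,0,0,0.02,100, 0,-0.05,5,0,0,0.043,100, 0,-0.05,8.5,0,0,0.043,100, 0,-0.05,11.5,0,0,0.043,100, 0,-0.05,13.5,0,0,0.043,100, 0,-0.05,15,0,0,0.043,100, 0,-0.05,15.6,0,0,0.043,100, 0,-0.05,15.6,0,0,0.043,100,0,-0.05,15.6,0,0,0.043,100]' 
python3 - <<'E'
from h import *
s=telemetry.read_state(); print(s["clock"],s["eef_pos"],s["tcp_rot"],s["contact_force"],s["torque"])
R,p=wpose(s);print(np.arctan2(R[1,0],R[0,0])+np.pi)
im,d=grab_frame("wrist"); crop(im,140,150,370,320,3,"pics/w2.png"); np.save("pics/w2im.npy",im)
import pickle; pickle.dump(s,open("pics/w2.pkl","wb"))
E
```

```text
clock: 2.5
eef_pos: [514.6, -153.5, 44.7]
tcp_rot: [-0.692, 0.722, -0.001, 0.0]
contact_force: [-0.2, -0.2, -0.6]
finger_gap: 91.1
2.5 [ 514.60095353 -153.4804472    44.73722573] [-6.92027677e-01  7.21870609e-01 -6.67270023e-04  2.70879314e-04] [-0.15695458 -0.21295932 -0.64576837] [ 0.08181019  0.04929925 -0.01075424]
1.5285885472969323
```

View pics/w2.png

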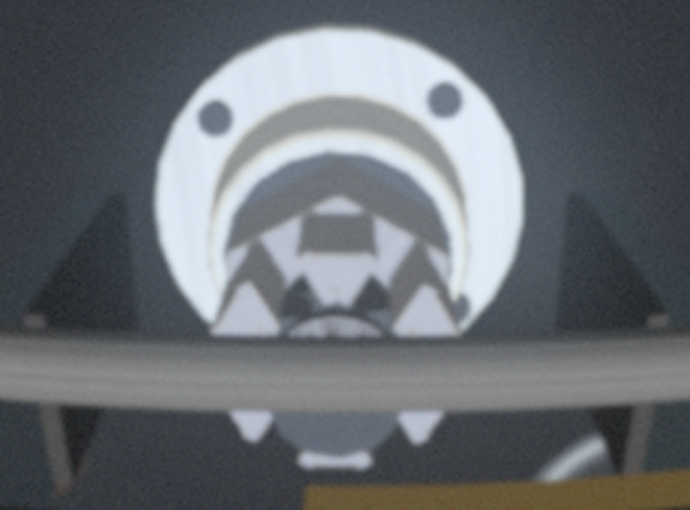

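```bash
python3 - <<'E'
from ov import *
import pickle
im=np.load("pics/w2im.npy"); s=pickle.load(open("pics/w2.pkl","rb"))
r=[]
for i in range(3):
    s2=telemetry.read_state(); r.append(s2["eef_pos"]); R,p=wpose(s2); print(np.round(p,1), np.arctan2(R[1,0],R[0,0])+np.pi,s2["clock"]); grab_frame("top")
s["eef_pos"]=np.array([514.2,-152.4,43.7])
overlay(im,s,514.3,-151.8,0.038,0.60,97,185,155,315,312,5,"pics/o2.png")
E
```

```text
[ 514.9 -153.4   45. ] 1.5288867906272283 2.55
[ 514.9 -153.2   45. ] 1.5290976183264977 2.6
[ 514.9 -153.1   45. ] 1.5293803417088216 2.65
```

View pics/o2.png

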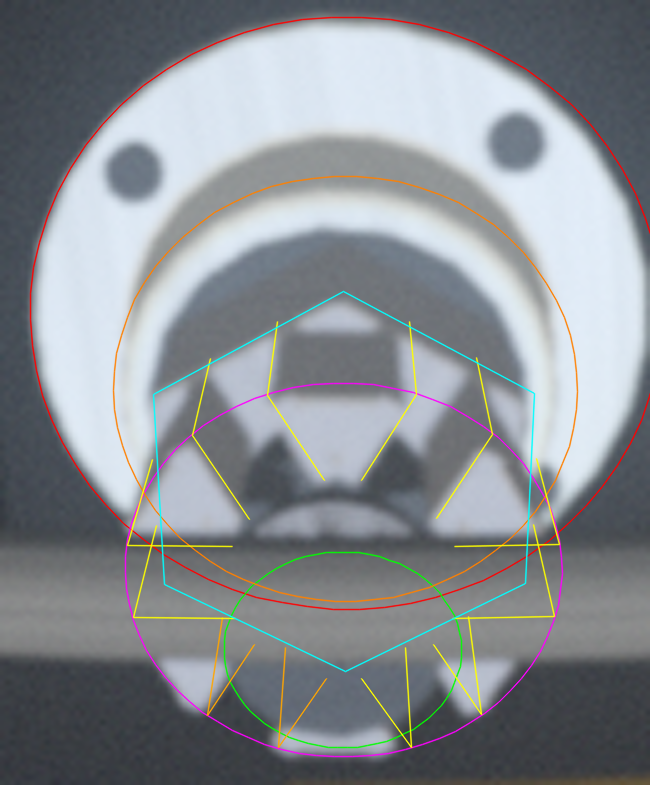

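```bash
python3 -m pendant '[-0.1,0.07,0,0,0,0,100,-0.1,0.07,0,0,0,0,60,-0.1,0.07,0,0,0,0,40,-0.1,0.07,0,0,0,0,40,-0.1,0.07,0,0,0,0,40,-0.1,0.07,0,0,0,0,40,-0.1,0.07,0,0,0,0,40]' 35
python3 - <<'E'
from h import *
s=telemetry.read_state(); print(s["clock"],s["eef_pos"],s["contact_force"],s["torque"])
R,p=wpose(s);print(np.arctan2(R[1,0],R[0,0])+np.pi)
E
```

```text
clock: 3.4
eef_pos: [513.7, -151.6, 43.9]
tcp_rot: [-0.692, 0.722, -0.0, -0.0]
contact_force: [-0.1, -0.9, -0.2]
finger_gap: 45.8
3.4 [ 513.70148897 -151.64966368   43.90749465] [-0.14679638 -0.89115101 -0.24577549] [ 0.04976549 -0.02757088 -0.01586894]
1.5295857710927951
```

```bash
python3 -m pendant '[0,0,0,0,0,0,40,0,0,0,0,0,0,40,0,0,0,0,0,0,40]' 35
python3 - <<'E'
from h import *
s=telemetry.read_state(); print(s["clock"],s["eef_pos"],s["contact_force"],s["torque"])
R,p=wpose(s);print(np.arctan2(R[1,0],R[0,0])+np.pi)
E
```

```text
clock: 3.7
eef_pos: [513.7, -151.7, 43.9]
tcp_rot: [-0.692, 0.722, -0.0, 0.0]
contact_force: [-0.3, -0.5, 0.1]
finger_gap: 42.1
3.7 [ 513.71807146 -151.67049804   43.93454047] [-0.29315141 -0.50473466  0.09975458] [ 0.03105164 -0.04773963 -0.18309021]
1.5293820807032388
```

```bash
python3 -m pendant '[0,0,0,0,0,0.04,40,0,0,0,0,0,0.1,40,0,0,0,0,0,0.17,40,0,0,0,0,0,0.24,40,0,0,0,0,0,0.31,40,0,0,0,0,0,0.37,40,0,0,0,0,0,0.41,40,0,0,0,0,0,0.43,40,0,0,0,0,0,0.435,40,0,0,0,0,0,0.435,40,0,0,0,0,0,0.435,40]' 40
python3 - <<'E'
from h import *
s=telemetry.read_state(); print(s["clock"],s["eef_pos"],s["contact_force"],s["torque"])
R,p=wpose(s);print(np.arctan2(R[1,0],R[0,0])+np.pi)
im,d=grab_frame("wrist"); crop(im,140,150,370,320,3,"pics/w3.png"); np.save("pics/w3im.npy",im)
import pickle; pickle.dump(s,open("pics/w3.pkl","wb"))
E
```

```text
clock: 4.8
eef_pos: [513.6, -151.9, 43.9]
tcp_rot: [-0.521, 0.854, -0.0, -0.0]
contact_force: [-0.9, -1.2, -0.2]
finger_gap: 41.5
4.8 [ 513.62701283 -151.90180878   43.92260513] [-0.93572377 -1.20920442 -0.22168785] [-0.25232724  0.10754413  0.13734229]
1.0952184252806951
```

View pics/w3.png

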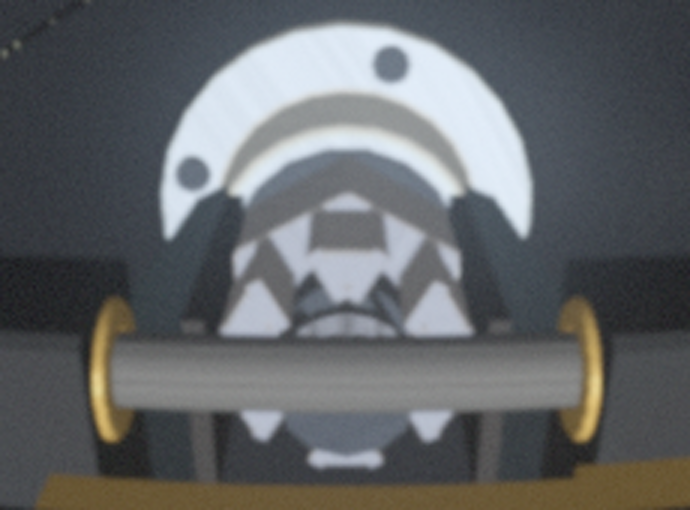

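```bash
python3 -m pendant '[0,0,0,0,0,0.01,40,0,0,0,0,0,0.01,40,0,0,0,0,0,0.01,50,0,0,0,0,0,0.01,100,0,0,0,0,0,0.01,100,0,0,0,0,0,0.01,100,0,0,0,0,0,0.01,100,0,0,0,0,0,0.01,100]' 
python3 -m pendant '[0,0,-2,0,0,-0.1,100,0,0,-5,0,0,-0.2,100,0,0,-9,0,0,-0.3,100,0,0,-12,0,0,-0.4,100,0,0,-14,0,0,-0.45,100,0,0,-14,0,0,-0.45,100,0,0,-14,0,0,-0.45,100,0,0,-14,0,0,-0.45,100]'
python3 - <<'E'
from ov import *
s=telemetry.read_state(); print(s["clock"],s["eef_pos"],s["contact_force"],s["torque"])
R,p=wpose(s);print(np.arctan2(R[1,0],R[0,0])+np.pi)
im,d=grab_frame("wrist"); crop(im,199,140,309,240,6,"pics/w4.png"); np.save("pics/w4im.npy",im); np.save("pics/w4.npy",d)
import pickle; pickle.dump(s,open("pics/w4.pkl","wb"))
overlay(im,s,514,-151.8,0.038,1.047,97,207,140,307,240,6,"pics/o4.png")
E
```

```text
clock: 5.65
eef_pos: [513.7, -151.6, 44.0]
tcp_rot: [-0.516, 0.857, -0.0, 0.0]
contact_force: [0.1, 0.3, 0.3]
finger_gap: 82.8
clock: 6.45
eef_pos: [512.7, -151.3, 182.4]
tcp_rot: [-0.694, 0.72, 0.001, -0.001]
contact_force: [0.2, 0.1, -0.5]
finger_gap: 91.3
6.45 [ 512.71145148 -151.32542743  182.384681  ] [ 0.16290772  0.09393377 -0.49204065] [ 0.02399989 -0.01901584  0.04634578]
1.53391613352405
```

View pics/w4.png

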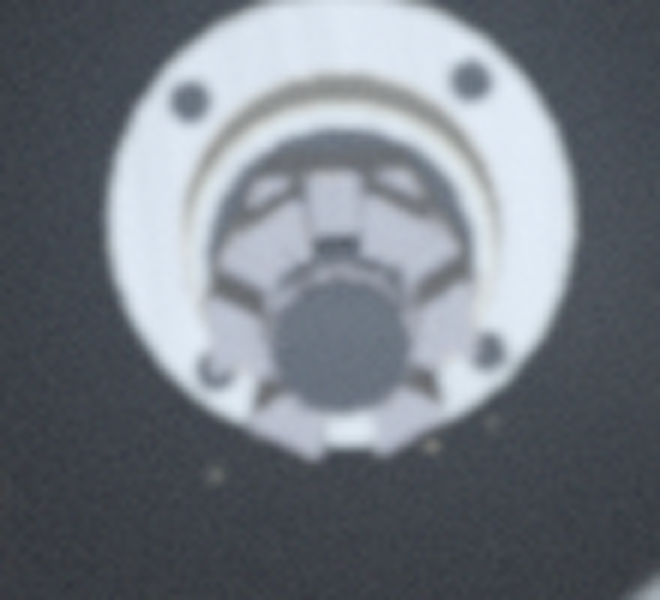

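View pics/o4.png

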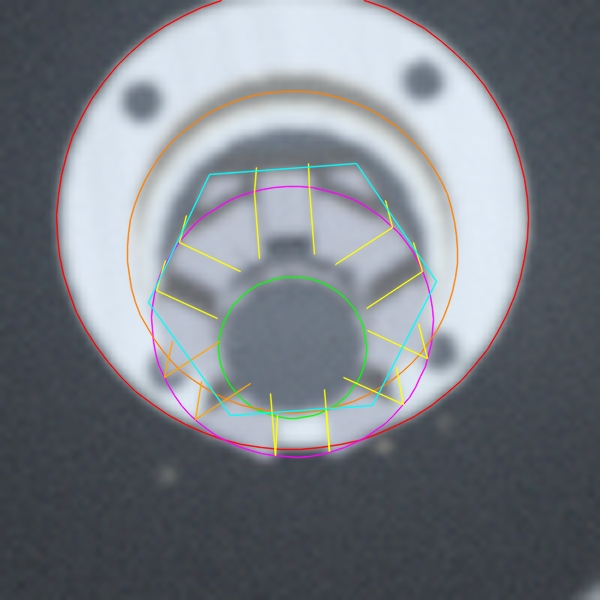

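```bash
python3 - <<'E'
from h import *
import pickle
s=pickle.load(open("pics/w4.pkl","rb")); f=lambda a:(199+(a[0]+.5)/6-.5,140+(a[1]+.5)/6-.5)
g=lambda a,z: wplane(*f(a),z,s)[:2]
b=[g(p,14) for p in((189,100),(470,80))]; v=b[1]-b[0]; print("bolt yaw",np.arctan2(v[1],v[0])+np.pi/2)
a=g((335,242),64)*1; c=g((352,432),64); print(np.arctan2(*(a-c)[::-1]))
a=g((335,190),64); c=g((352,432),64); print(np.arctan2(*(a-c)[::-1]),a,c)
s=telemetry.read_state();print(s["eef_pos"],s["clock"])
E
python3 -m pendant '[0,-0.1,1.5,0,0,0,60,0,-0.1,3.5,0,0,0,30,0,-0.1,5.5,0,0,0,0,0,-0.1,6.8,0,0,0,0,0,-0.1,7.3,0,0,0,0,0,-0.1,7.5,0,0,0,0,0,-0.1,7.5,0,0,0,0,0,-0.1,7.5,0,0,0,0,0,-0.1,7.5,0,0,0,0,0,-0.1,7.5,0,0,0,0]' 10
```

```text
bolt yaw 0.03529256296847927
0.050029290179695665
0.03193547169894517 [ 531.31202397 -151.59642875] [ 489.10958394 -152.94464195]
[ 512.7627953  -151.36157019  182.31786566] 6.5
clock: 7.5
eef_pos: [515.0, -151.8, 109.5]
tcp_rot: [-0.694, 0.72, -0.001, 0.0]
contact_force: [-0.6, -1.0, -0.3]
finger_gap: 13.8
```

```bash
cat > chk.py <<'E'
import sys
from workcell import telemetry
s=telemetry.read_state(); f=s["contact_force"]; 
lim=float(sys.argv[1]) if len(sys.argv)>1 else 3
print("F",f.round(1),"T",s["torque"].round(2),"p",s["eef_pos"].round(2),"t",round(s["clock"],2))
sys.exit(1 if max(abs(f))>lim else 0)
E
python3 -m pendant '[0,0,0.4,0,0,0,0,0,0,0.4,0,0,0,0,0,0,0.4,0,0,0,0,0,0,0.4,0,0,0,0]' && python3 chk.py && python3 -m pendant '[0,0,0.15,0,0,0,0,0,0,0.15,0,0,0,0]' >/dev/null && python3 chk.py 2.5 && python3 -m pendant '[0,0,0.15,0,0,0,0,0,0,0.15,0,0,0,0]' >/dev/null && python3 chk.py 2.5 && python3 -m pendant '[0,0,0.15,0,0,0,0,0,0,0.15,0,0,0,0]' >/dev/null&& python3 chk.py 2.5 && python3 -m pendant '[0,0,0.15,0,0,0,0,0,0,0.15,0,0,0,0]' >/dev/null&& python3 chk.py 2.5 && python3 -m pendant '[0,0,0.15,0,0,0,0,0,0,0.15,0,0,0,0]' >/dev/null&& python3 chk.py 2.5 && python3 -m pendant '[0,0,0.15,0,0,0,0,0,0,0.15,0,0,0,0]' >/dev/null&& python3 chk.py 2.5 && python3 -m pendant '[0,0,0.1,0,0,0,0,0,0,0.1,0,0,0,0]' >/dev/null&& python3 chk.py 2.5 && python3 -m pendant '[0,0,0.1,0,0,0,0,0,0,0.1,0,0,0,0]' >/dev/null&& python3 chk.py 2.5
```

```text
clock: 7.9
eef_pos: [514.7, -151.7, 104.9]
tcp_rot: [-0.694, 0.72, -0.0, -0.0]
contact_force: [0.3, 0.1, -0.8]
finger_gap: 0.5
F [ 0.3  0.1 -0.8] T [-0.01  0.01 -0.03] p [ 514.72 -151.69  104.91] t 7.9
F [-0.1  0.2  0.5] T [0.05 0.   0.01] p [ 514.57 -151.66  103.26] t 8.1
F [ 0.6 -0.2 -0.4] T [ 0.06 -0.02 -0.01] p [ 514.57 -151.63  101.76] t 8.3
F [ 0.6  0.  -0.2] T [0.07 0.05 0.02] p [ 514.55 -151.64  100.24] t 8.5
F [0.1 0.5 0.8] T [ 0.    0.02 -0.03] p [ 514.57 -151.67   98.77] t 8.7
F [-0.4 -0.1 -0.4] T [-0.    0.03 -0.  ] p [ 514.55 -151.64   97.26] t 8.9
F [-0.3 -0.1  1.4] T [-0.03  0.02  0.  ] p [ 514.82 -151.74   96.05] t 9.1
F [-2.3 -0.1  7. ] T [ 0.15  0.33 -0.03] p [ 514.84 -151.75   96.01] t 9.3
```

```bash
python3 - <<'E'
from h import *
s=telemetry.read_state();R,p=wpose(s)
print((R.T@(np.array([490,-15,150.])-p)/10).round(2),s["contact_force"])
print("spoon end",rayplane("top",155.4,239,5), rayplane("top",145+(432-399)/5.7,190+100/5.7,5))
E
```

```text
[-13.57   2.97  -5.41] [-2.31262727 -0.07168452  7.01892498]
spoon end [462.08995957 118.30730637   5.        ] [535.90779211 130.0343108    5.        ]
```

```bash
python3 -m pendant '[0,0,-1,0,0,0,0,0,0,-3,0,0,0,0,-1.5,0.4,-5,0,0,-0.05,0,-5,1.2,-5.4,0,0,-0.12,0,-9,2.2,-5.4,0,0,-0.2,0,-12,2.7,-5.4,0,0,-0.25,0,-13.6,3,-5.4,0,0,-0.25,0,-13.6,3,-5.4,0,0,-0.25,0,-13.6,3,-5.4,0,0,-0.25,0,-13.6,3,-5.4,0,0,-0.25,0]'
python3 - <<'E'
from h import *
s=telemetry.read_state(); print(s["clock"],s["eef_pos"],s["contact_force"],s["torque"])
R,p=wpose(s);print(np.arctan2(R[1,0],R[0,0])+np.pi)
im,d=grab_frame("wrist"); cv2.imwrite("pics/w5.png",im[:,:,::-1]); np.save("pics/w5im.npy",im); np.save("pics/w5.npy",d)
import pickle; pickle.dump(s,open("pics/w5.pkl","wb"))
p=wproj([490,65,30],s); print(p); u,v=map(int,p); crop(im,u-60,v-50,u+60,v+50,6,"pics/w5c.png"); print(u-60,v-50)
E
```

```text
clock: 10.3
eef_pos: [490.0, -15.5, 149.1]
tcp_rot: [0.778, -0.628, 0.0, 0.0]
contact_force: [0.5, -1.1, -0.1]
finger_gap: 0.4
10.3 [489.95951919 -15.48135844 149.07004971] [ 0.50635123 -1.11405781 -0.11639928] [ 0.03528885 -0.01588312 -0.00793616]
1.7838337438753955
[177.22685698 173.40434407]
117 123
```

View pics/w5.png

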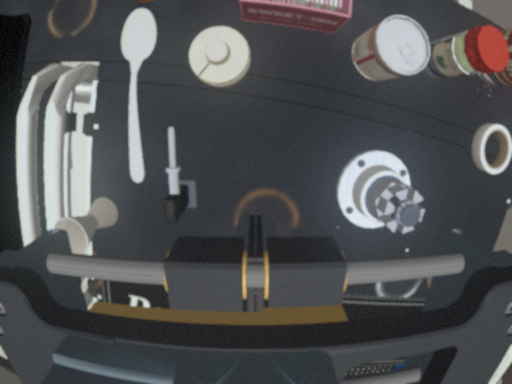

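View pics/w5c.png

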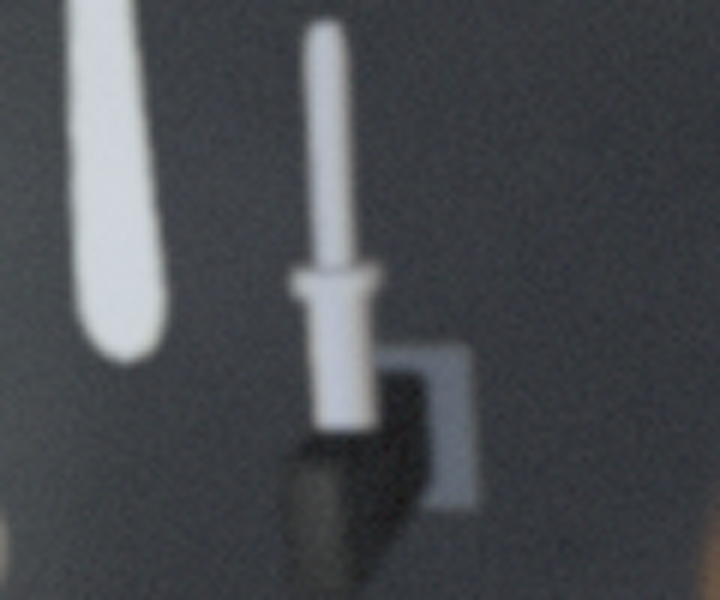

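```bash
python3 - <<'E'
from h import *
import pickle
s=pickle.load(open("pics/w5.pkl","rb")); f=lambda a:(117+(a[0]+.5)/6-.5,123+(a[1]+.5)/6-.5)
g=lambda a,z: wplane(*f(a),z,s)[:2]
t=g((325,21),42);c=g((337,268),43);h=g((346,430),44)
print("tip",t,"collar",c,"rear",h,np.linalg.norm(t-c),np.linalg.norm(c-h))
yaw=np.arctan2(*(t-h)[::-1]); print("yaw",yaw, np.arctan2(*(t-c)[::-1]),np.arctan2(*(c-h)[::-1]))
print("handle from tip",t-77*np.array([np.cos(yaw),np.sin(yaw)]),"from collar",c-38*np.array([np.cos(yaw),np.sin(yaw)]))
a=g((470,347),6);b=g((480,508),6); v=a-b; print("foot edge",a,b,np.linalg.norm(v),np.arctan2(*v[::-1])); 
y2=yaw; m=(a+b)/2; print("foot centre",m+14*np.array([-np.sin(y2),np.cos(y2)]))
s=telemetry.read_state();print(s["eef_pos"])
E
```

```text
tip [537.30329016  76.30557255] collar [498.49365113  67.48671423] rear [472.24716694  61.81568375] 39.79899927463874 26.852160424223708
yaw 0.2191518751125453 0.2234395012474804 0.21279693560392912
handle from tip [462.14496197  59.56562919] from collar [461.40252813  59.22544348]
foot edge [480.05458499  49.41543037] [449.88834426  42.66652482] 30.91196864993153 0.22009939067930404
foot centre [461.92783856  59.70612817]
[489.89975114 -15.57481461 148.97512866]
```

```bash
python3 -m pendant '[0,0,2,0,0,0,0,0,0,6,0,0,0,0,0,0,10,0,0,0,0,0,0,13,0,0,0,0,0,0,14.2,0,0,0,0,0,0,14.4,0,0,0,0,0,0,14.4,0,0,0,0,0,0,14.4,0,0,0,0]' && python3 chk.py 2.5 && python3 -m pendant '[0,0,0.1,0,0,0,0,0,0,0.1,0,0,0,0]' >/dev/null && python3 chk.py 2.5 && python3 -m pendant '[0,0,0.1,0,0,0,0,0,0,0.1,0,0,0,0]' >/dev/null && python3 chk.py 2.5 && python3 -m pendant '[0,0,0.1,0,0,0,0,0,0,0.1,0,0,0,0]' >/dev/null&& python3 chk.py 2.5 && python3 -m pendant '[0,0,0.1,0,0,0,0,0,0,0.1,0,0,0,0]' >/dev/null&& python3 chk.py 2.5 && python3 -m pendant '[0,0,0.1,0,0,0,0,0,0,0.1,0,0,0,0]' >/dev/null&& python3 chk.py 2.5 && python3 -m pendant '[0,0,0.1,0,0,0,0,0,0,0.1,0,0,0,0]' >/dev/null&& python3 chk.py 2.5 && python3 -m pendant '[0,0,0.1,0,0,0,0,0,0,0.1,0,0,0,0]' >/dev/null&& python3 chk.py 2.5
```

```text
clock: 11.15
eef_pos: [490.6, -15.1, 5.8]
tcp_rot: [0.778, -0.628, 0.001, -0.001]
contact_force: [0.3, 0.2, 0.6]
finger_gap: 0.6
F [0.3 0.2 0.6] T [ 0.04 -0.   -0.08] p [490.64 -15.12   5.84] t 11.15
F [-0.1 -0.2  0.1] T [ 0.08 -0.01  0.02] p [490.11 -14.78   4.64] t 11.35
F [-0.7  0.3 -0.9] T [-0.03  0.01 -0.03] p [489.69 -14.66   3.11] t 11.55
F [0.3 1.1 0.3] T [0.01 0.02 0.05] p [489.55 -14.66   1.85] t 11.75
F [-0.7  0.1 -0.7] T [-0.   -0.02  0.03] p [489.55 -14.67   0.79] t 11.95
F [-0.4 -0.6  4.9] T [0.03 0.23 0.02] p [ 4.8971e+02 -1.4680e+01  3.4000e-01] t 12.15
```

```bash
python3 - <<'E'
from h import *
s=telemetry.read_state();R,p=wpose(s)
for z in (110,20): print((R.T@(np.array([462,59.6,z])-p)/10).round(2))
E
```

```text
[ -7.85   1.13 -10.97]
[-7.85  1.13 -1.97]
```

```bash
python3 -m pendant '[0,0,-2,0,0,0,0,0,0,-6,0,0,-0.006,20,-1,0.1,-10,0,0,-0.006,45,-4,0.6,-11,0,0,-0.006,45,-7,1,-11,0,0,-0.006,45,-7.85,1.13,-11,0,0,-0.006,45,-7.85,1.13,-11,0,0,-0.006,45,-7.85,1.13,-11,0,0,-0.006,45,-7.85,1.13,-11,0,0,-0.006,45,-7.85,1.13,-11,0,0,-0.006,45]'
python3 - <<'E'
from h import *
s=telemetry.read_state(); print(s["clock"],s["eef_pos"],s["contact_force"],s["finger_gap"])
R,p=wpose(s);print(np.arctan2(R[1,0],R[0,0])+np.pi)
im,d=grab_frame("wrist"); cv2.imwrite("pics/w6.png",im[:,:,::-1]); crop(im,155,110,355,280,4,"pics/w6.png")
for X in([462,59.6,66],[474,62.2,44],[537.3,76.3,42]): print((wproj(X,s)-[155,110])*4)
E
```

```text
clock: 13.15
eef_pos: [462.2, 58.8, 109.6]
tcp_rot: [0.78, -0.626, -0.0, 0.0]
contact_force: [-0.2, -0.8, -0.0]
finger_gap: 41.2
13.15 [462.22484419  58.83974589 109.60642939] [-0.16270294 -0.78190751 -0.04905482] 41.207146140956766
1.7894137623062065
[394.58400176 420.02442258]
[395.32290188 327.32842954]
[395.09912626   7.61715885]
```

View pics/w6.png

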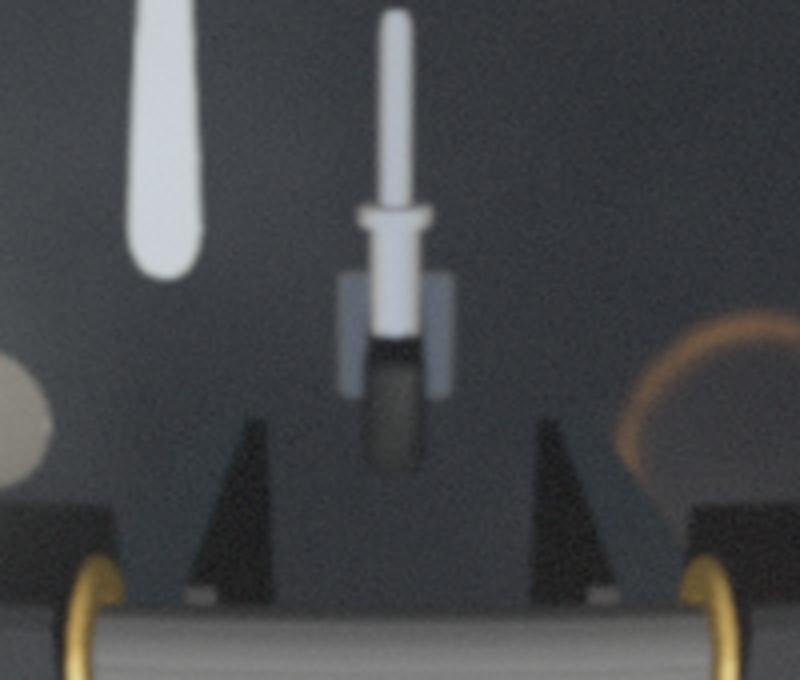

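```bash
python3 -m pendant '[-0.05,0,2,0,0,0,45,-0.05,0,5,0,0,0,45,-0.05,0,7.5,0,0,0,45,-0.05,0,8.6,0,0,0,45,-0.05,0,8.95,0,0,0,45,-0.05,0,8.95,0,0,0,45,-0.05,0,8.95,0,0,0,45]' && python3 chk.py && python3 -m pendant '[0,0,0,0,0,0,30,0,0,0,0,0,0,20,0,0,0,0,0,0,15,0,0,0,0,0,0,0,0,0,0,0,0,0,0,0,0,0,0,0,0,0,0,0,0,0,0,0,0]' 20
python3 chk.py
```

```text
clock: 13.9
eef_pos: [462.8, 60.1, 21.3]
tcp_rot: [0.78, -0.625, 0.001, -0.001]
contact_force: [-0.0, -0.5, 0.6]
finger_gap: 41.0
F [-0.  -0.5  0.6] T [0.01 0.03 0.  ] p [462.79  60.11  21.31] t 13.9
clock: 14.6
eef_pos: [461.9, 60.2, 20.7]
tcp_rot: [0.78, -0.625, 0.0, -0.0]
contact_force: [-1.6, 0.3, 3.2]
finger_gap: 11.9
F [-1.6  0.3  3.2] T [0.04 0.13 0.03] p [461.94  60.16  20.65] t 14.6
```

```bash
python3 -m pendant '[0,0,0,0,0,0,0,0,0,0,0,0,0,0]'; python3 chk.py; python3 - <<'E'
from h import *
s=telemetry.read_state();R,p=wpose(s)
print((R.T@(np.array([403.8,-155.8,p[2]+70])-p)/10).round(2), np.arctan2(R[1,0],R[0,0])+np.pi)
E
```

```text
clock: 14.8
eef_pos: [462.0, 60.1, 20.6]
tcp_rot: [0.78, -0.625, 0.0, -0.0]
contact_force: [-1.1, 0.9, 5.8]
finger_gap: 11.8
F [-1.1  0.9  5.8] T [ 0.07  0.24 -0.01] p [461.96  60.14  20.65] t 14.8
[19.81 10.38 -7.  ] 1.7906228252276593
```

```bash
python3 -m pendant '[0,0,-0.5,0,0,0,0,0,0,-2,0,0,0,0,0,0,-4.5,0,0,0,0,1,0.5,-6.5,0,0,0.01,0,3,1.6,-7,0,0,0.03,0,6,3.1,-7,0,0,0.06,0,9.5,5,-7,0,0,0.09,0,13,6.8,-7,0,0,0.12,0,16,8.4,-7,0,0,0.15,0,18.5,9.7,-7,0,0,0.17,0,19.8,10.4,-7,0,0,0.182,0,19.8,10.4,-7,0,0,0.182,0]' && python3 -m pendant '[0,0,0,0,0,0,0,0,0,0,0,0,0,0,0,0,0,0,0,0,0]'; python3 chk.py; python3 - <<'E'
from h import *
s=telemetry.read_state();R,p=wpose(s); print(np.arctan2(R[1,0],R[0,0])+np.pi,s["tcp_rot"])
im,d=grab_frame("wrist"); crop(im,155,90,355,280,3.5,"pics/w7.png"); np.save("pics/w7im.npy",im)
import pickle; pickle.dump(s,open("pics/w7.pkl","wb"))
E
```

```text
clock: 16.0
eef_pos: [403.0, -157.2, 90.4]
tcp_rot: [0.719, -0.695, 0.0, 0.0]
contact_force: [0.2, 0.8, 0.2]
finger_gap: 12.1
clock: 16.3
eef_pos: [403.7, -155.0, 90.4]
tcp_rot: [0.721, -0.693, -0.0, -0.0]
contact_force: [-0.5, 0.5, 0.4]
finger_gap: 11.9
F [-0.5  0.5  0.4] T [ 0.03  0.03 -0.01] p [ 403.67 -155.01   90.4 ] t 16.3
1.6100675543607634 [ 7.20854054e-01 -6.93086883e-01 -7.91490233e-05 -3.96707620e-06]
```

View pics/w7.png

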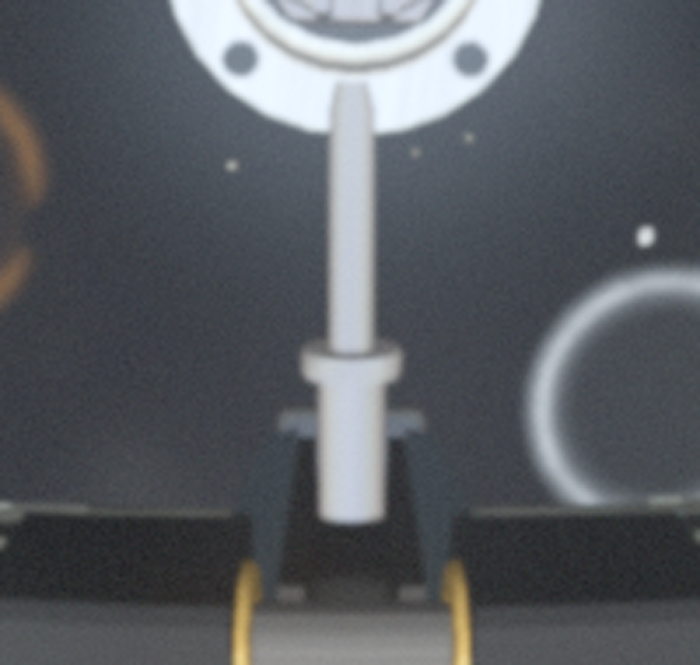

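```bash
python3 -m pendant '[0.08,0,1,0,0,0,0,0.08,0,2.2,0,0,0,0,0.08,0,3.1,0,0,0,0,0.08,0,3.4,0,0,0,0,0.08,0,3.4,0,0,0,0,0.08,0,3.4,0,0,0,0,0.08,0,3.4,0,0,0,0,0.08,0,3.4,0,0,0,0]'; python3 chk.py; python3 - <<'E'
from h import *
s=telemetry.read_state();R,p=wpose(s); print(np.arctan2(R[1,0],R[0,0])+np.pi,s["tcp_rot"])
im,d=grab_frame("wrist"); np.save("pics/w8im.npy",im)
a=cv2.resize(im[70:190,185:325],None,fx=5,fy=5,interpolation=cv2.INTER_CUBIC)
cv2.imwrite("pics/w8.png",a[:,:,::-1])
im2,_=grab_frame("scene"); crop(im2,170,195,270,275,7,"pics/s8.png"); np.save("pics/s8im.npy",im2)
import pickle; pickle.dump(s,open("pics/w8.pkl","wb"))
s=telemetry.read_state();print(s["eef_pos"])
E
```

```text
clock: 17.15
eef_pos: [403.8, -156.7, 56.8]
tcp_rot: [0.72, -0.694, 0.0, -0.0]
contact_force: [0.4, -0.4, -0.3]
finger_gap: 11.7
F [ 0.4 -0.4 -0.3] T [ 0.03 -0.    0.04] p [ 403.8  -156.73   56.79] t 17.15
1.608582927506077 [ 7.20339353e-01 -6.93621644e-01  4.61092934e-04 -1.35352871e-04]
[ 403.70196258 -156.69281064   56.71460712]
```

View pics/w8.png

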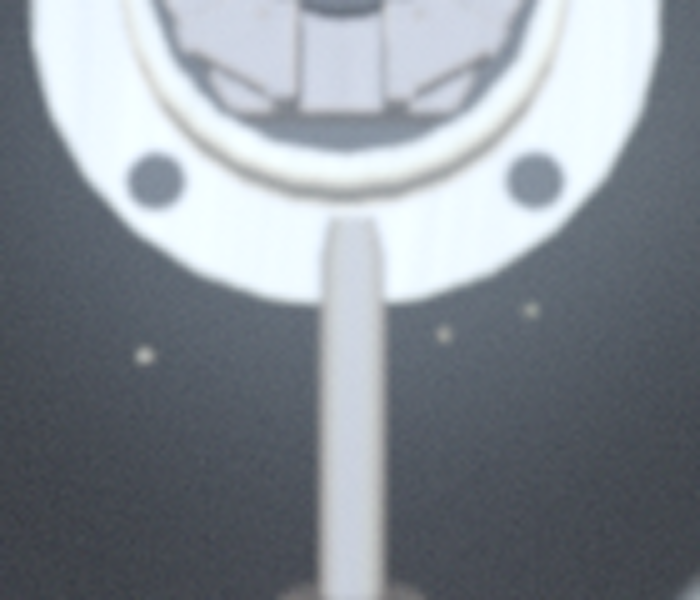

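View pics/s8.png

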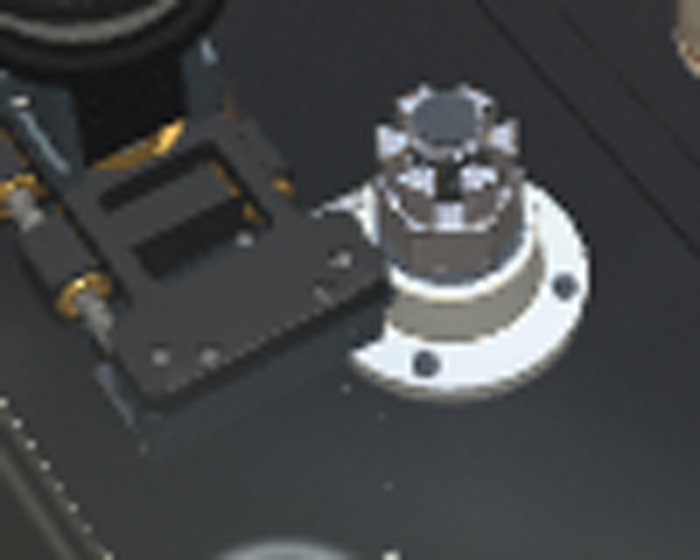

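```bash
python3 -m pendant '[-0.1,-0.2,0.04,0,0,0,0,-0.1,-0.5,0.04,0,0,0,0,-0.1,-0.8,0.04,0,0,0,0,-0.1,-0.8,0.04,0,0,0,0,-0.1,-0.8,0.04,0,0,0,0,-0.1,-0.8,0.04,0,0,0,0]'; python3 chk.py; python3 - <<'E'
from h import *
s=telemetry.read_state();R,p=wpose(s); print(np.arctan2(R[1,0],R[0,0])+np.pi,s["tcp_rot"])
im,d=grab_frame("wrist"); np.save("pics/w9im.npy",im)
a=cv2.resize(im[80:190,195:315],None,fx=6,fy=5.4,interpolation=cv2.INTER_CUBIC)
cv2.imwrite("pics/w9.png",a[:,:,::-1])
s=telemetry.read_state();print(s["eef_pos"])
E
```

```text
clock: 17.85
eef_pos: [411.4, -155.2, 56.0]
tcp_rot: [0.72, -0.694, -0.0, 0.0]
contact_force: [0.0, -0.3, 0.0]
finger_gap: 11.9
F [ 0.  -0.3  0. ] T [0.   0.01 0.  ] p [ 411.35 -155.24   55.97] t 17.85
1.608626708774391 [ 7.20354545e-01 -6.93606018e-01 -1.11149534e-04  9.20137763e-05]
[ 411.34769735 -155.26878946   55.98548707]
```

View pics/w9.png

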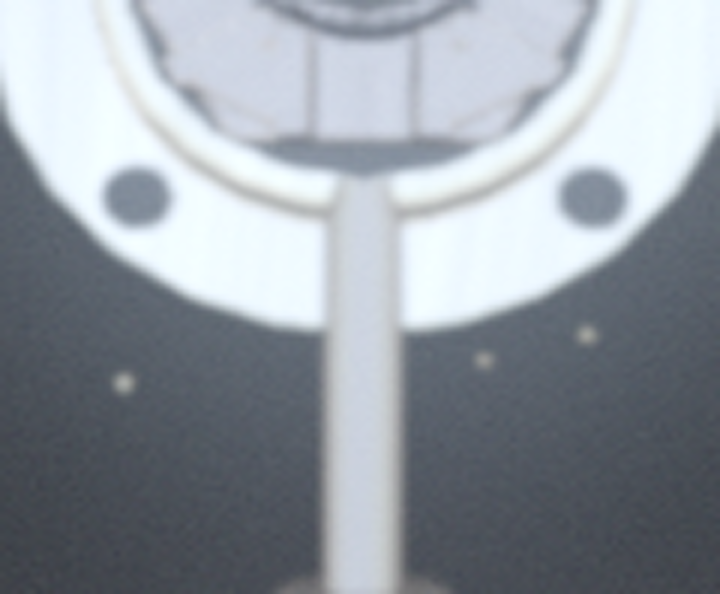

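```bash
python3 -m pendant '[0,-0.3,-0.02,0,0,0,0,0,-0.6,-0.02,0,0,0,0,0,-0.9,-0.02,0,0,0,0,0,-1.0,-0.02,0,0,0,0,0,-1.0,-0.02,0,0,0,0,0,-1.0,-0.02,0,0,0,0]'; python3 chk.py; python3 - <<'E'
from h import *
im,d=grab_frame("wrist"); np.save("pics/w10im.npy",im)
a=cv2.resize(im[80:190,195:315],None,fx=6,fy=5.4,interpolation=cv2.INTER_CUBIC)
cv2.imwrite("pics/w10.png",a[:,:,::-1])
s=telemetry.read_state();print(s["eef_pos"])
E
```

```text
clock: 18.5
eef_pos: [421.4, -154.9, 56.2]
tcp_rot: [0.72, -0.694, -0.0, 0.0]
contact_force: [0.4, -0.6, -0.7]
finger_gap: 12.0
F [ 0.4 -0.6 -0.7] T [0.02 0.01 0.04] p [ 421.41 -154.86   56.2 ] t 18.5
[ 421.36948613 -154.88993473   56.20706004]
```

View pics/w10.png

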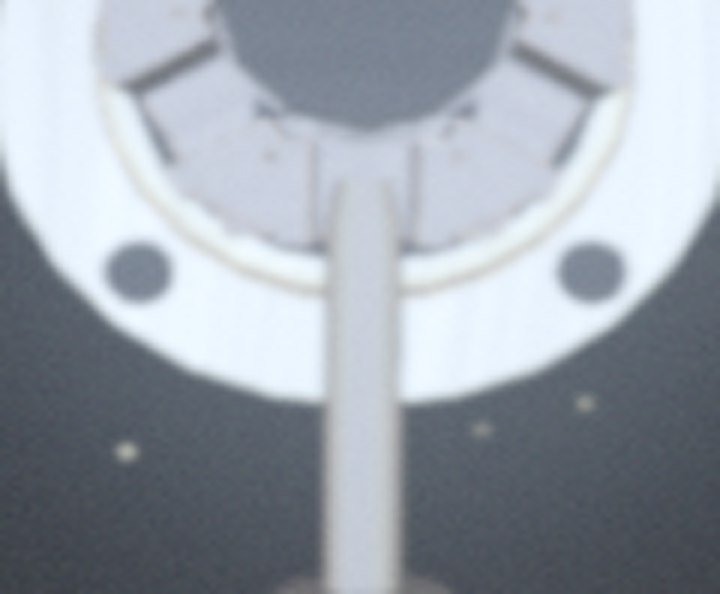

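```bash
for i in 1; do python3 -m pendant '[0,-0.1,0,0,0,0,0,0,-0.2,0,0,0,0,0]' >/dev/null && python3 chk.py 4 && python3 -m pendant '[0,-0.1,0,0,0,0,0,0,-0.2,0,0,0,0,0]' >/dev/null && python3 chk.py 4 && python3 -m pendant '[0,-0.1,0,0,0,0,0,0,-0.2,0,0,0,0,0]' >/dev/null && python3 chk.py 4 && python3 -m pendant '[0,-0.1,0,0,0,0,0,0,-0.2,0,0,0,0,0]' >/dev/null && python3 chk.py 4 && python3 -m pendant '[0,-0.1,0,0,0,0,0,0,-0.2,0,0,0,0,0]' >/dev/null && python3 chk.py 4; done
```

```text
F [ 0.8 -0.1 -0.9] T [-0.04  0.05 -0.03] p [ 423.46 -154.86   56.24] t 18.75
F [ 0.3  1.  -0.4] T [0.07 0.02 0.05] p [ 425.59 -154.78   56.26] t 18.95
F [-0.2  0.1 -0.1] T [ 0.01 -0.02 -0.02] p [ 427.58 -154.69   56.22] t 19.15
F [-0.4  0.2 -1.1] T [ 0.04 -0.02  0.03] p [ 429.57 -154.62   56.24] t 19.35
F [0.2 0.  0.5] T [0.03 0.01 0.02] p [ 431.55 -154.53   56.23] t 19.55
```

```bash
python3 -m pendant '[0,-0.2,0,0,0,0,0,0,-0.4,0,0,0,0,0]' >/dev/null && python3 chk.py 4 && python3 -m pendant '[0,-0.2,0,0,0,0,0,0,-0.4,0,0,0,0,0]' >/dev/null && python3 chk.py 4 && python3 -m pendant '[0,-0.2,0,0,0,0,0,0,-0.4,0,0,0,0,0]' >/dev/null && python3 chk.py 4 && python3 -m pendant '[0,-0.2,0,0,0,0,0,0,-0.4,0,0,0,0,0]' >/dev/null && python3 chk.py 4 && python3 -m pendant '[0,-0.2,0,0,0,0,0,0,-0.3,0,0,0,0,0]' >/dev/null && python3 chk.py 4 && python3 -m pendant '[0,-0.1,0,0,0,0,0,0,-0.1,0,0,0,0,0]' >/dev/null && python3 chk.py 4 && python3 -m pendant '[0,-0.1,0,0,0,0,0,0,-0.1,0,0,0,0,0]' >/dev/null && python3 chk.py 3 && python3 -m pendant '[0,-0.1,0,0,0,0,0,0,-0.1,0,0,0,0,0]' >/dev/null && python3 chk.py 3 && python3 -m pendant '[0,-0.1,0,0,0,0,0,0,-0.1,0,0,0,0,0]' >/dev/null && python3 chk.py 3&& python3 -m pendant '[0,-0.1,0,0,0,0,0,0,-0.1,0,0,0,0,0]' >/dev/null && python3 chk.py 3 && python3 -m pendant '[0,-0.1,0,0,0,0,0,0,-0.1,0,0,0,0,0]' >/dev/null && python3 chk.py 3
```

```text
F [-0.   0.2 -0.6] T [ 0.06  0.03 -0.01] p [ 435.62 -154.42   56.26] t 19.75
F [-0.4 -0.2 -0.4] T [ 0.03 -0.02  0.  ] p [ 439.69 -154.24   56.25] t 19.95
F [ 0.2  0.1 -0.8] T [-0.05  0.05  0.02] p [ 443.65 -154.08   56.24] t 20.15
F [ 0.1 -1.   0.5] T [0.02 0.02 0.08] p [ 447.63 -153.92   56.24] t 20.35
F [-0.3 -0.4 -0.1] T [ 0.    0.03 -0.03] p [ 450.71 -153.85   56.23] t 20.55
F [0.2 0.2 0. ] T [0.03 0.03 0.03] p [ 451.56 -153.8    56.24] t 20.75
F [-0.6 -0.4 -0.6] T [0.03 0.05 0.05] p [ 452.56 -153.78   56.27] t 20.95
F [0.6 1.  0.1] T [ 0.04 -0.    0.  ] p [ 453.58 -153.71   56.26] t 21.15
F [ 0.2  0.5 -0.2] T [0.03 0.08 0.  ] p [ 454.26 -153.64   56.19] t 21.35
F [-4.1 -1.3  1.4] T [-0.08  0.53 -0.08] p [ 454.35 -153.5    56.08] t 21.55
```

```bash
python3 - <<'E'
from h import *
im,d=grab_frame("wrist"); np.save("pics/w11im.npy",im)
a=cv2.resize(im[100:250,165:345],None,fx=4.2,fy=3.9,interpolation=cv2.INTER_CUBIC)
cv2.imwrite("pics/w11.png",a[:,:,::-1])
s=telemetry.read_state();print(s["eef_pos"],s["contact_force"])
E
```

```text
[ 454.37156384 -153.52522572   56.05462572] [-3.55517523 -1.32672686  2.08085487]
```

View pics/w11.png

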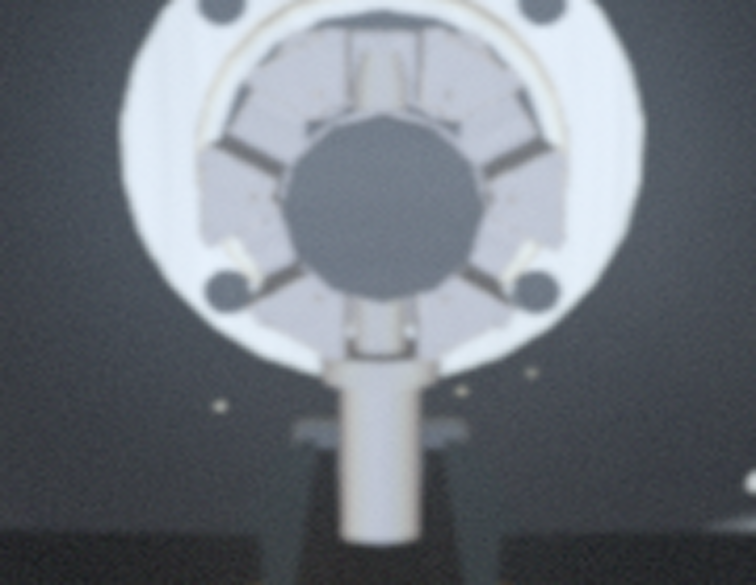

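```bash
python3 -m pendant '[0,0,0,0,0,0,16,0,0,0,0,0,0,22,0,0,0,0,0,0,35,0,0,0,0,0,0,50,0,0,0,0,0,0,60,0,0,0,0,0,0,60,0,0,0,0,0,0,60]' && python3 chk.py 5 && python3 -m pendant '[0,0,-0.5,0,0,0,60,0,0,-2,0,0,0,60,0,0,-4.5,0,0,0,60,0,0,-7.5,0,0,0,60,0,0,-10,0,0,0,60,0,0,-12,0,0,0,60,0,0,-12,0,0,0,60]'; python3 - <<'E'
from h import *
im,d=grab_frame("wrist"); cv2.imwrite("pics/w12.png",cv2.resize(im[80:260,145:365],None,fx=3.6,fy=3.3,interpolation=cv2.INTER_CUBIC)[:,:,::-1])
s=telemetry.read_state();print(s["eef_pos"],s["contact_force"],s["clock"])
E
```

```text
clock: 22.3
eef_pos: [455.5, -153.6, 56.2]
tcp_rot: [0.72, -0.694, 0.0, -0.0]
contact_force: [-0.1, 0.2, 0.6]
finger_gap: 54.0
F [-0.1  0.2  0.6] T [-0.    0.01 -0.02] p [ 455.51 -153.62   56.24] t 22.3
clock: 23.0
eef_pos: [457.3, -154.3, 179.3]
tcp_rot: [0.72, -0.694, 0.003, -0.001]
contact_force: [0.5, -1.1, -1.0]
finger_gap: 54.5
[ 456.11843425 -153.86446123  177.43648808] [ 0.50524345 -0.20081757  0.0213717 ] 23.05
```

View pics/w12.png

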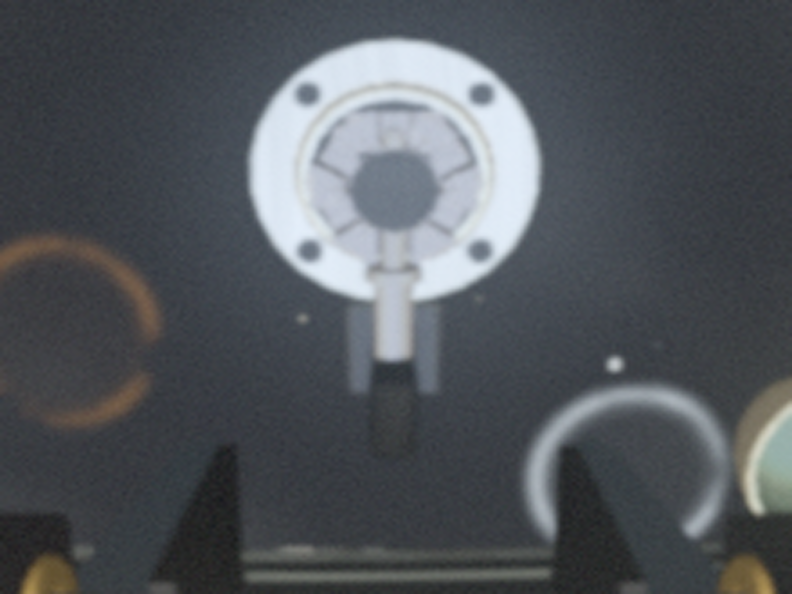

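```bash
python3 -m pendant '[-2,1,-2,0,0,0,60,-5,3,-3,0,0,0,60,-9,5,-3,0,0,0,60,-13,5,-3,0,0,0,60,-17,5,-3,0,0,0,60,-20,5,-3,0,0,0,60,-20,5,-3,0,0,0,60,-20,5,-3,0,0,0,60]'; python3 - <<'E'
from h import *
im2,_=grab_frame("scene"); a=cv2.resize(im2[195:265,190:270],None,fx=7,fy=7,interpolation=cv2.INTER_CUBIC)
cv2.imwrite("pics/s13.png",a[:,:,::-1])
im3,_=grab_frame("top"); cv2.imwrite("pics/t13.png",im3[:,:,::-1])
im,d=grab_frame("wrist"); s=telemetry.read_state(); cv2.imwrite("pics/w13.png",im[:,:,::-1]);print(s["eef_pos"],s["contact_force"],s["clock"])
E
```

```text
clock: 23.85
eef_pos: [397.2, 44.4, 205.2]
tcp_rot: [0.721, -0.693, -0.0, 0.001]
contact_force: [-0.1, -0.8, -0.5]
finger_gap: 54.7
[397.77511237  43.39436179 205.73088308] [-0.43359244 -0.37619433  0.4176947 ] 24.0
```

View pics/s13.png

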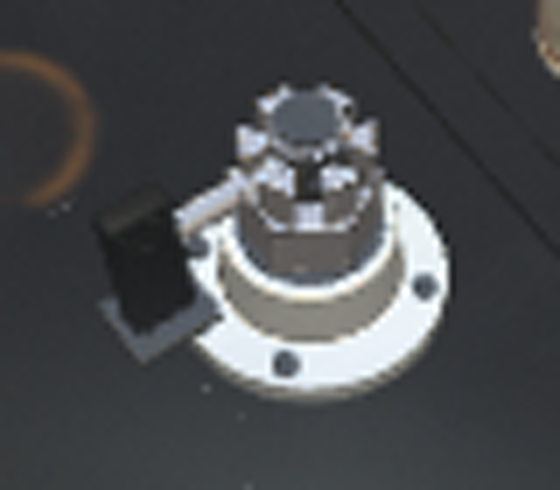

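View pics/t13.png

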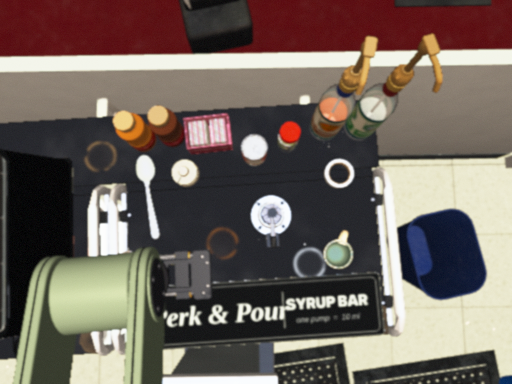

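```bash
python3 - <<'E'
import cv2
a=cv2.imread("pics/w12.png"); cv2.imwrite("pics/w12c.png",cv2.resize(a[220:380,310:480],None,fx=4,fy=4*3.6/3.3,interpolation=cv2.INTER_CUBIC)[:600])
from h import *
s=dict(telemetry.read_state()); s["eef_pos"]=np.array([456.1,-153.9,177.4]); s["tcp_rot"]=np.array([.72,-.694,0.001,0])
for y in (258,262,266,270,274,283): print(y,wplane(145+393/3.6,80+y/3.3,80,s).round(1))
E
```

```text
258 [ 491.4 -152.2   80. ]
262 [ 490.3 -152.3   80. ]
266 [ 489.2 -152.3   80. ]
270 [ 488.1 -152.3   80. ]
274 [ 487.  -152.4   80. ]
283 [ 484.4 -152.5   80. ]
```

View pics/w12c.png

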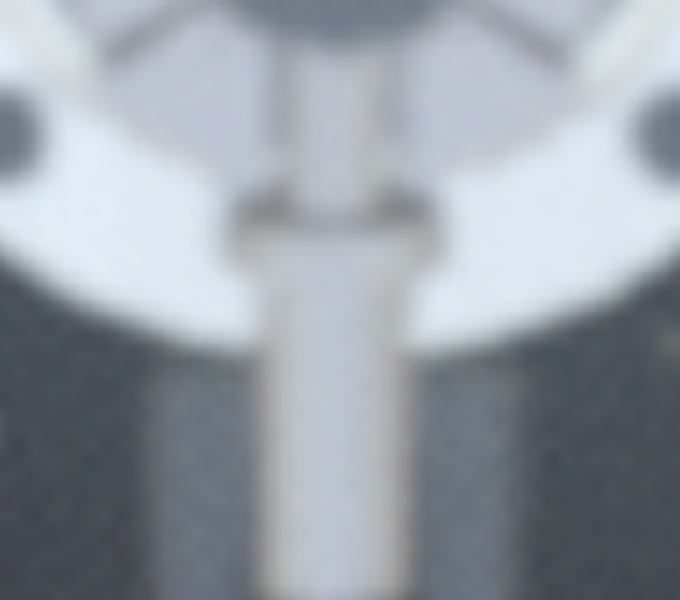

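```bash
python3 - <<'E'
from h import *
s=telemetry.read_state(); print(s["clock"],s["contact_force"]); print(robot.job_done())
E
```

```text
24.0 [-0.43359244 -0.37619433  0.4176947 ]
the job is handed in; nothing more can be done
None
```

I tightened the castle nut to the next slot and put the locking pin through it. I handed the job in at 24.0 s of the 72 s allowed. `job_done` gives no verdict, so whether it passed is not known.

- **Nut:** It started at about 0.60. I turned it clockwise about 0.445 rad, to about 1.047, without backing it off or passing the slot. Afterwards the camera showed the slot facing front, within about 0.01–0.02 rad of the base's yaw (0.037).
- **Hole height:** I touched the spindle top at 96.0 mm and the worktop at 0.35 mm, which puts the hole at about 77.7 mm.
- **Pin:** I gripped it by the handle at 20 N and lined it up to better than 0.5 mm from the wrist camera. It slid in with readings staying near 1 N until the collar met the crown at about 4 N, where I let go.
- **Last checks:**
    - The pin runs through the front slot and the spindle, with its handle upright.
    - It sagged and slid back slightly on release. The collar now stands about 2 mm off the crown by rough image measurement, within the 2–3 mm the task describes, so I did not push it again.
    - The bystanders look unmoved in the top view, and the arm stands clear of everything.
- **Disagreement:** The depth images and my model overlay were off by 1–3 mm in places. I relied on the touches and close-up views instead.

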